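# Find the brass maker's stamp in the bentwood boxes

### The arm

A 6-joint arm with a two-finger parallel gripper is mounted at the origin on the work surface. World frame = base frame: x ahead of the robot, y to its left, z up, the work surface at z = 0. Lengths are in m, angles in rad, forces in N, time in s.
With the tool pointing down it reaches from about 0.325 to 0.775 m from the base axis. Payload 9.3 kg.
Tool frame: the origin (TCP) lies between the finger pads; the fingertips stand 17 mm ahead of it and the grasp point (between the pads) lies 2 mm behind it (arm.nose_length is the distance from the TCP to the fingertips, in m); z points along the fingers, y is the line along which they close (so a half turn about z gives the same grasp; the last joint's range is limited). The gripper opens to 85 mm and grips with 20 to 120 N. Pads are 22 mm wide; open, the fingers measure 114 mm over their backs; the gripper's body (76 mm by 85 mm) begins 54 mm behind the grasp point. The pads swing forward as they close: fully open they stand 13 mm farther back than shut.
Start: joints at [1.04, 0.259, 0.021, 1.334, 0, 1.418], TCP at [0.203, 0.511, 0.215] pointing down, gripper open.
Joint ranges: [-3.04, 3.04], [-0.91, 1.82], [-1.04, 1.36], [-1.92, 1.95], [-1.52, 1.45], [-3.14, 3.14]. Speed limits (rad/s): [2.22, 2.22, 2.79, 3.14, 3.14, 3.14].

### API

Orientations are given as a rotation vector (axis times angle).
In Python, from station import arm gives the robot as it stands.
- The arm moves only by the shell command python3 -m crank 'ROWS' [FORCE]. ROWS is JSON, one flat list of numbers, 5 for each row, row after row: the finger opening in mm, from 0 to 85.4, then the shift along the tool's x, y, z each as a share of 10 cm, from -1 to 1, then the turn about the tool's z as a share of 90 degrees, from -1 to 1. A call has 1 to 12 rows; each row is the pose to reach, as a shift and turn from the pose commanded when the call began, along the tool's axes at that moment; what a row does not reach only later rows make up. A row lasts 1/12 s, in which the tool goes at most 41.7 mm and 7.16 degrees, less where a joint would pass 70% of its speed; a pose out of reach is approached as far as the arm can. A call with a number of a shift or a turn outside -1 to 1 is refused whole. A call with a gripper value outside its range is refused whole. The fingers move at their own pace and stop on an object; FORCE is the grip in N (left out, the last holds). Time passes only in rows, so rows that repeat a pose let the fingers close. It gives the time, the measured TCP pose, the force, the opening and the grip force at its end, in the units of the state.
- arm.get_obs(): the state, without advancing time (a new reading comes with each control period).
- arm.get_image(name): name is "side" or "top" or "wrist"; returns (picture, depth): 420x560x3 uint8, red, green, blue; 420x560 float32, m along the optical axis (not along the pixel's ray), 0 where there is no reading.
- arm.calibration(name): a dict with "fx", "fy", "cx", "cy" (pixels), "k1" (the pictures are not rectified: a ray, as slopes to the right and down, at radius r is drawn at 1 + k1 r^2 times it, then the intrinsics apply), "rvec" (rotation vector, rad) and "tvec" (3), from world to camera coordinates, as OpenCV has them; the wrist camera has in their place "mount" (4x4, takes a point from camera to tool coordinates, whose origin is the TCP and whose axes are the flange's). Camera axes: x right, y down, z forward; pixel columns grow to the right and rows downward; lengths in m; the calibration is good to about 2 mm. A picture is of the moment at which its call begins: read the wrist's pose just before it. calibration takes no time and is no camera call.
- arm.close_job(): hands the job in; it is judged then, once.
Trained networks look in the newest picture that a camera, given by its name, has taken for a name from the list of things; names that differ only in an ending like _2 or _b are one class to them, and where a whole thing is asked for, a point or a joint stands for the part that bears it (a point fixed in the world has none). Each returns a list of dicts, best first, with "conf" (0 to 1); they miss things now and then, are a little off and sometimes report something else, mostly with a low value. They report only what shows in the picture. A call takes as long as a camera call. They do not tell look-alikes from the thing itself.
- arm.find_in(camera, target): "xyz" ([x, y, z] in m, in world coordinates, good to about 4 mm: the middle of the surface that is visible of it).
The state is a dict: "clock": time; "qpos": joint angles; "qd": joint speeds; "joint_efforts": joint torques, N m; "ee_pos": TCP position; "tool_rot": TCP orientation; "contact_force": force on the tool from outside, world axes, zero at the start; "ft_torque": the same for the moment, N m; "width": opening from 0.0 (shut) to 1.0 (fully open); "gripper_force": force on a finger pad.
Only numpy, scipy, OpenCV 4.12 (cv2) and the standard library are available. Lean on these libraries where they do the work, as an engineer would, in place of code of your own. Each camera call takes 0.05 s, during which the arm holds its last target. There are 200 camera calls.

### The job

One of the two closed bentwood boxes on the spoon maker's bench holds the brass maker's stamp, the other a dark steel one. Lift lids to find the brass stamp, take it out and stand it upright on its foot, wholly on the round blue mat. Do not drop or tip the lids or the stamp; lay each lid you take off flat on the bench, knob up (the box without the brass stamp may also be closed again).

Things in the scene. Friction and masses are not known exactly. Their poses are not given: they have to be found in the camera images.
- lid_1: Loose lid of pale bentwood, 144 mm across, 8 mm thick, with an upright dark round knob (26 mm across, 38 mm tall) at its centre and beneath it a plug 6 mm deep, 122 mm across; 0.18 kg. Origin: centre of the plug's underside, z up; the plate spans 6 to 14 mm and the knob 14 to 52 mm above it. It starts closed on a box, origin 64 mm above the bench; 5 mm of play all round; lifts straight off.
- lid_2: Identical lid on the second box. The two boxes look alike: round bentwood, fixed to the bench, outside 140 mm across and 70 mm high, inside 132 mm across, floor 6 mm above the bench. Which holds the brass stamp varies; each stamp starts within 15 mm of its lid's axis. The bench beyond the boxes is always clear for lids at about x = 0.69 m, y = 0.15 m and y = -0.15 m (lid origin then at height 0).
- stamp: The brass maker's stamp, standing upright, loose, on the floor near the middle of one box: round handle 26 mm across on a round foot 32 mm across and 10 mm tall; 54 mm tall in all, 0.2 kg. Origin: centre of its underside, z up along the handle; 6 mm above the bench while in the box. The other box holds a stamp of the same shape in dark steel.
- mat: Flat round dark-blue mat fixed on the bench, 110 mm across and 4 mm thick. Origin: centre of its underside, z up; its top is 4 mm above the bench.
Not all that is in view belongs to the job. What is meant by the mat is not brown or green, and is the smaller of those in its own colour.

How it is judged:
On the way:
1. the lid over the brass stamp is lifted off and carried aside while the stamp still stands in its box (horizontal distance between each of lid_1, lid_2 and stamp above 0.09 m and distance of stamp from where it was at the start of the episode below 0.02 m and angle between stamp's own z axis and vertical below 0.2 rad), for 0.2 s.
At the end, for the whole second after the job is handed in: The brass stamp stands upright (within 10 degrees) and at rest on the mat, its axis within 39 mm of the mat's centre; each lid is at rest, level within 10 degrees, knob up, either down on the bench or (within 20 mm) where it began on its box (horizontal distance between stamp and mat below 0.039 m and height (world z) of stamp below 0.012 m and angle between each of stamp, lid_1, lid_2's own z axis and vertical below 0.17 rad and linear speed of each of stamp, lid_1, lid_2 below 0.03 m/s and (height (world z) of lid_1 below 0.03 m or distance of lid_1 from where it was at the start of the episode below 0.02 m) and (height (world z) of lid_2 below 0.03 m or distance of lid_2 from where it was at the start of the episode below 0.02 m)); the robot touches nothing.
It fails at once if a lid is tipped by more than 35 degrees (angle between any of lid_1, lid_2's own z axis and vertical above 0.6 rad).
It fails at once if the brass stamp is tipped by more than 45 degrees (angle between stamp's own z axis and vertical above 0.8 rad).
It fails at once if a lid or the brass stamp is dropped or flung (moves faster than 0.6 m/s with no finger on it, as after a fall of about 20 mm) ((contact force between the fingers and lid_1 below 0.05 N and linear speed of lid_1 above 0.6 m/s) or (contact force between the fingers and lid_2 below 0.05 N and linear speed of lid_2 above 0.6 m/s) or (contact force between the fingers and stamp below 0.05 N and linear speed of stamp above 0.6 m/s)).
It also fails if it takes over 64 s, if anything falls off the work surface, if the arm or the gripper's body presses on something with over 40 N, if the wrist force passes 120 N, or if a joint passes its speed limit or range.

## Working session

There is one attempt and no reset: what is moved stays moved. The work goes in short steps, Python scripts to look and compute and a shell command to move; the robot and the scene stay as the last step left them, time stands still between calls to the robot, and variables do not carry over. Pictures are saved under pics/ and viewed, at most 10 in all, crops included, and the job is handed in when it is done.

```bash
mkdir -p pics; ls
cat > h.py <<'E'
import numpy as np, cv2
from scipy.spatial.transform import Rotation as R
from station import arm
def world(name,u,v,z=None,depth=None):
    c=arm.calibration(name)
    K=np.array([[c['fx'],0,c['cx']],[0,c['fy'],c['cy']],[0,0,1.]])
    p=cv2.undistortPoints(np.array([[[u,v]]],float),K,np.array([c['k1'],0,0,0,0.]))[0,0]
    d=np.array([p[0],p[1],1.])
    if 'rvec' in c:
        M=R.from_rotvec(np.ravel(c['rvec'])).as_matrix(); o=-M.T@np.ravel(c['tvec']); d=M.T@d
    else:
        m=np.array(c['mount']); s=arm.get_obs(); W=R.from_rotvec(s['tool_rot']).as_matrix()
        o=W@m[:3,3]+s['ee_pos']; d=W@m[:3,:3]@d
    t=depth if depth is not None else (z-o[2])/d[2]
    return o+t*d
def save(name,fn):
    im,dp=arm.get_image(name); cv2.imwrite('pics/'+fn,im[:,:,::-1]); np.save('pics/'+fn+'.npy',dp); return im,dp
E
python3 - <<'E'
from h import *
s=arm.get_obs();print(s['ee_pos'],R.from_rotvec(s['tool_rot']).as_matrix().round(3).tolist(),s['clock'])
a,_=save('top','t1.png')
for n in ['lid_1','mat','stamp']:
    for r in arm.find_in('top',n): print(n,np.round(r['xyz'],3),r['conf'])
a,_=save('side','s1.png')
E
```

```text
pics
[0.20273296 0.51090676 0.21405137] [[-0.929, 0.369, -0.001], [0.369, 0.929, -0.001], [0.0, -0.001, -1.0]] 0.0
lid_1 [0.546 0.012 0.077] 0.89
lid_1 [0.476 0.252 0.081] 0.85
mat [ 0.466 -0.423  0.003] 0.87
mat [ 0.482 -0.265  0.004] 0.86
mat [ 0.654 -0.333  0.004] 0.78
mat [ 0.274 -0.286  0.005] 0.57
```

View pics/t1.png

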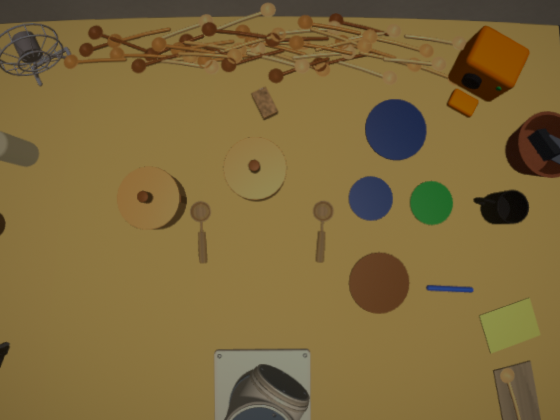

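View pics/s1.png

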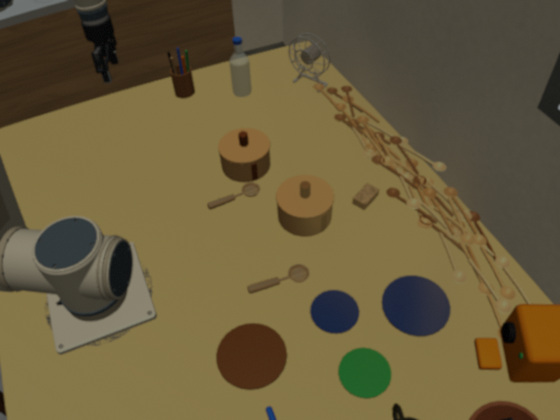

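The top view shows two lids, with knobs at (255,166) and (144,197). Four things could be taken for the mat: large blue (395,130), small blue (370,198), green (431,203) and brown (379,282). I choose the small blue one at (370,198), and will check it with a close crop and fits.

Run:
```python
from h import *
im=cv2.imread('pics/t1.png'); dp=np.load('pics/t1.png.npy')
cv2.imwrite('pics/c1.png',cv2.resize(im[90:240,110:460],(798,342),interpolation=cv2.INTER_CUBIC))
# mats: blue mask
b,g,r=[im[:,:,i].astype(int) for i in range(3)]
n,l,st,ce=cv2.connectedComponentsWithStats(((b>60)&(b>r*1.5)&(b>g*1.3)).astype(np.uint8))
for i in range(1,n):
    if st[i,4]>500:
        P=world('top',*ce[i],z=.004); e=world('top',st[i,0]-.5,ce[i][1],z=.004)-world('top',st[i,0]+st[i,2]-.5,ce[i][1],z=.004)
        print('blue',ce[i].round(1),P.round(4),'dia',np.linalg.norm(e).round(4))
# depth points for knobs
for (u,v) in [(255,166),(144,197)]:
    pts=np.array([world('top',x,y,depth=dp[y,x]) for y in range(v-45,v+46) for x in range(u-48,u+49) if dp[y,x]>0])
    k=pts[(pts[:,2]>.105)&(pts[:,2]<.13)]; q=pts[(pts[:,2]>.07)&(pts[:,2]<.086)]
    print('knob',len(k),np.median(k,0).round(4),k[:,2].max().round(4),'plate mid',((q.max(0)+q.min(0))/2).round(4),(q.max(0)-q.min(0)).round(3))
```

```text
blue [395.3 129.2] [ 0.6505 -0.3338  0.004 ] dia 0.1525
blue [370.4 197.9] [ 0.4785 -0.2674  0.004 ] dia 0.1044Traceback (most recent call last):
  File "<stdin>", line 13, in <module>
  File "h.py", line 5, in world
    c=arm.calibration(name)
ValueError: time passes only in moves, steps and waits
```

View pics/c1.png

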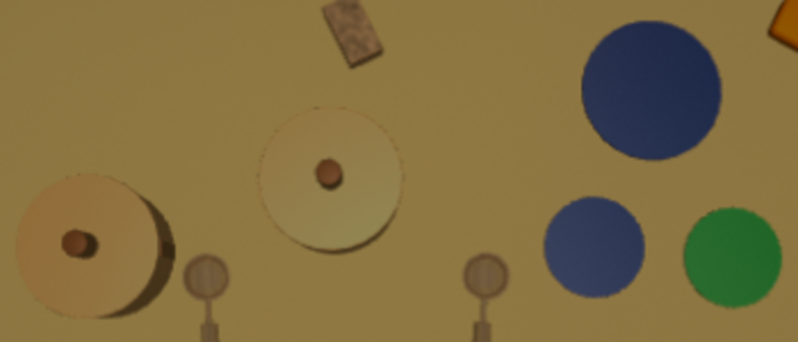

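The crop shows the small blue mat (about 0.105 m across, at 370,198) clearly apart from the 0.15 m blue one. The two lids have knobs at about (255,166) and (144,197). Next: knob positions, with the calibration cached.

```bash
sed -i 's/^def world/import functools\n@functools.cache\ndef cal(n): return arm.calibration(n)\n@functools.cache\ndef obs(): return arm.get_obs()\ndef world/; s/c=arm.calibration(name)/c=cal(name)/; s/s=arm.get_obs(); W/s=obs(); W/' h.py
cat >> h.py <<'E'
def cloud(name,dp,u0,u1,v0,v1):
    return np.array([np.r_[world(name,x,y,depth=dp[y,x]),x,y] for y in range(v0,v1) for x in range(u0,u1) if dp[y,x]>0])
E
python3 - <<'E'
from h import *
dp=np.load('pics/t1.png.npy')
for (u,v) in [(255,166),(144,197)]:
    pts=cloud('top',dp,u-48,u+49,v-45,v+46)
    k=pts[(pts[:,2]>.105)&(pts[:,2]<.13)]; q=pts[(pts[:,2]>.07)&(pts[:,2]<.086)]
    print('knob',len(k),((k.max(0)+k.min(0))/2).round(4),k[:,2].max().round(4),'plate mid',((q.max(0)+q.min(0))/2).round(4),(q.max(0)-q.min(0)).round(3))
E
```

```text
knob 114 [5.414e-01 1.060e-02 1.128e-01 2.545e+02 1.655e+02] 0.1201 plate mid [5.422e-01 1.150e-02 7.790e-02 2.550e+02 1.680e+02] [1.42e-01 1.41e-01 1.40e-02 6.20e+01 6.20e+01]
knob 127 [4.752e-01 2.532e-01 1.123e-01 1.430e+02 1.965e+02] 0.1187 plate mid [4.766e-01 2.547e-01 7.800e-02 1.480e+02 1.975e+02] [1.44e-01 1.43e-01 1.60e-02 6.20e+01 6.30e+01]
```

```bash
cat >> h.py <<'E'
def to(x,y,z):
    s=arm.get_obs(); W=R.from_rotvec(s['tool_rot']).as_matrix()
    print('at',s['ee_pos'].round(4),'yaw y-axis',W[:,1].round(3),'shift',(W.T@(np.array([x,y,z])-s['ee_pos'])/.1).round(3),'t',s['clock'],'w',s['width'],'gf',s['gripper_force'],'F',np.round(s['contact_force'],1))
E
python3 -m crank '[85,-1,-0.4,0,-0.24,85,-1,-0.4,0,-0.24,85,-1,-0.4,0,-0.24,85,-1,-0.4,0,-0.24,85,-1,-0.4,0,-0.24]' 60
python3 -m crank '[60,-1,-1,0,0,60,-1,-1,0,0,60,-1,-1,0,0,60,-1,-1,0,0,60,-1,-1,0,0]'
python3 -m crank '[60,-0.95,-0.83,0,0,60,-0.95,-0.83,0,0,60,-0.95,-0.83,0,0,60,-0.95,-0.83,0,0,60,-0.95,-0.83,0,0,60,-0.95,-0.83,0,0]'
python3 - <<'E'
from h import *
to(.476,.254,.1)
obs(); im,dp=save('wrist','w1.png')
for r in arm.find_in('wrist','lid_1'): print(np.round(r['xyz'],3),r['conf'])
E
```

```text
clock: 0.67
ee_pos: [0.2822, 0.4361, 0.2147]
tool_rot: [-0.004, -3.142, 0.0]
contact_force: [0.4, 0.3, 0.0]
width: 0.996
gripper_force: 0.0
clock: 1.08
ee_pos: [0.3829, 0.3354, 0.2145]
tool_rot: [0.009, 3.141, -0.001]
contact_force: [-0.2, -0.1, 0.3]
width: 0.703
gripper_force: 0.0
clock: 1.58
ee_pos: [0.4753, 0.2547, 0.2144]
tool_rot: [-0.003, -3.141, -0.0]
contact_force: [0.6, -0.2, -0.7]
width: 0.699
gripper_force: 0.0
at [0.4753 0.2547 0.2144] yaw y-axis [0.002 1.    0.   ] shift [-0.008 -0.008  1.144] t 1.5833 w 0.6986576607733871 gf 0.0 F [ 0.6 -0.2 -0.7]
[0.543 0.038 0.079] 0.91
[0.468 0.255 0.082] 0.56
```

View pics/w1.png

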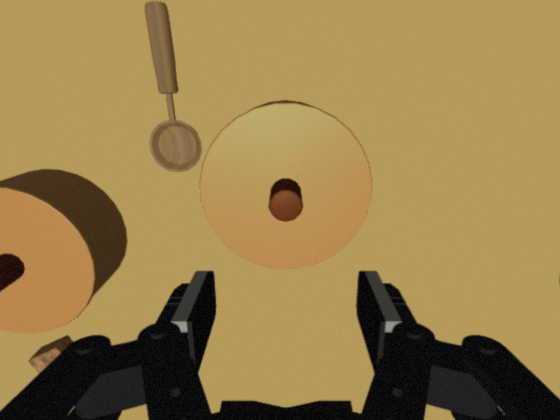

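The wrist view shows lid B with its knob top at (286,206), centred between the fingers (centre at about column 286), and the other lid at the left edge.

Run:
```python
from h import *
dp=np.load('pics/w1.png.npy')
print(world('wrist',286,206,z=.116), world('wrist',286,185.5,z=.078))
p=cloud('wrist',dp,260,312,175,230);k=p[p[:,2]>.1];print(((k.max(0)+k.min(0))/2).round(4),np.median(k,0).round(4))
```

```text
[0.47667626 0.25534612 0.116     ] [0.47112066 0.2553649  0.078     ]
[4.763e-01 2.546e-01 1.091e-01 2.850e+02 2.025e+02] [4.740e-01 2.546e-01 1.158e-01 2.850e+02 2.025e+02]
```

```bash
python3 -m crank '[60,0,0,0.4,0,60,0,0,0.7,0,60,0,0,0.9,0,60,0,0,0.9,0,60,0,0,0.9,0]'
python3 -m crank '[60,0,0,0.1,0,60,0,0,0.23,0,60,0,0,0.23,0,15,0,0,0.23,0,15,0,0,0.23,0,15,0,0,0.23,0,15,0,0,0.23,0,15,0,0,0.23,0,15,0,0,0.23,0,15,0,0,0.23,0,15,0,0,0.23,0]' 60
```

```text
clock: 2.1
ee_pos: [0.4748, 0.2549, 0.1248]
tool_rot: [0.001, -3.14, 0.001]
contact_force: [1.2, -0.6, 0.2]
width: 0.704
gripper_force: 0.0
clock: 3.02
ee_pos: [0.476, 0.254, 0.1017]
tool_rot: [0.001, 3.142, 0.0]
contact_force: [0.3, -0.6, -0.0]
width: 0.176
gripper_force: 0.0
```

Run:
```python
from h import *
to(.476,.254,.1)
save('wrist','w2.png')
for r in arm.find_in('wrist','lid_1'): print(np.round(r['xyz'],3),r['conf'])
```

```text
at [0.476  0.254  0.1017] yaw y-axis [0.001 1.    0.   ] shift [-0.     0.     0.017] t 3.0167 w 0.17560684236585775 gf 0.0 F [ 0.3 -0.6 -0. ]
[0.555 0.085 0.075] 0.58
[0.458 0.254 0.084] 0.56
```

View pics/w2.png

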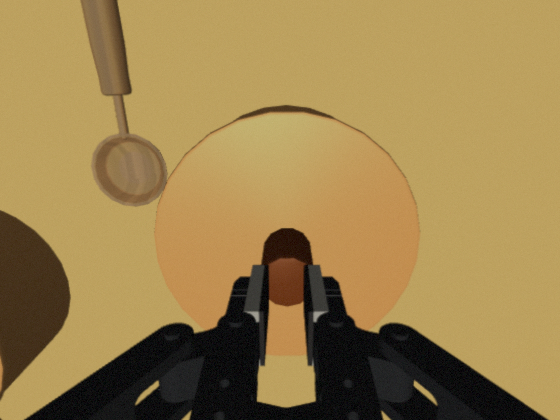

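The fingers straddle the knob (265 to 308 px), nearly touching it, but read no force. I'll close further.

```bash
python3 -m crank '[5,0,0,0,0,5,0,0,0,0,0,0,0,0,0,0,0,0,0,0,0,0,0,0,0,0,0,0,0,0]' 60
```

```text
clock: 3.62
ee_pos: [0.4759, 0.254, 0.1017]
tool_rot: [0.001, 3.142, 0.0]
contact_force: [-0.3, 0.5, 0.5]
width: 0.002
gripper_force: 0.0
```

Run:
```python
from h import *
obs()
im,dp=save('wrist','w3.png')
sm,sd=save('side','s2.png')
c=cal('wrist');m=np.array(c['mount']);print(m.round(4).tolist(),{k:c[k] for k in('fx','fy','cx','cy','k1')})
for z in (-.03,-.002,.017,.1):
    p=np.linalg.inv(m)@[0,0,z,1];print(z,p[:3].round(3),c['fx']*p[0]/p[2]+c['cx'],c['fy']*p[1]/p[2]+c['cy'])
for v in range(220,360,10): print(v,dp[v,287],world('wrist',287,v,depth=dp[v,287]).round(3))
a=cv2.resize(sm[90:230,180:360,::-1],(540,420),interpolation=cv2.INTER_CUBIC);b=im[200:,180:400,::-1]
o=np.zeros((420,760,3),np.uint8);o[:,:540]=a;o[:220,540:]=b;cv2.imwrite('pics/c2.png',o)
```

```text
[[0.0007, -0.9486, -0.3165, 0.0815], [1.0, 0.0007, 0.0001, -0.0001], [0.0001, -0.3165, 0.9486, -0.1593], [0.0, 0.0, 0.0, 1.0]] {'fx': 369.17154682812924, 'fy': 369.17154682812924, 'cx': 285.79250155040364, 'cy': 209.51872569765203, 'k1': 0.015923114188107792}
-0.03 [0.    0.036 0.148] 285.97473040410796 300.0209605758636
-0.002 [0.    0.028 0.175] 285.95315861528144 267.5843123023244
0.017 [0.    0.022 0.193] 285.9419021479397 250.65840620795183
0.1 [ 0.    -0.005  0.272] 285.91023858916907 203.04716139235205
220 0.1950744 [0.461 0.255 0.078]
230 0.19127807 [0.465 0.255 0.083]
240 0.17631815 [0.464 0.254 0.098]
250 0.16714667 [0.465 0.254 0.108]
260 0.15991852 [0.466 0.254 0.116]
270 0.14976797 [0.465 0.254 0.127]
280 0.14122176 [0.465 0.254 0.136]
290 0.1341286 [0.465 0.254 0.143]
300 0.12917328 [0.465 0.254 0.148]
310 0.12327225 [0.465 0.254 0.155]
320 0.123240665 [0.468 0.254 0.156]
330 0.124578 [0.472 0.254 0.156]
340 0.12636085 [0.477 0.254 0.155]
350 0.12754704 [0.481 0.254 0.155]
```

View pics/c2.png

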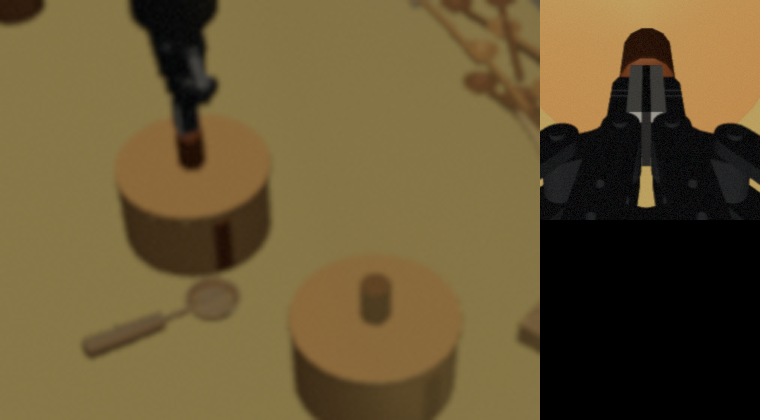

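```bash
python3 -m crank '[60,0,0,-0.3,0,60,0,0,-0.3,0,60,0,0,-0.3,0,60,0,0,-0.3,0,60,0,0,-0.3,0,26,0,0,-0.3,0,26,0,0,-0.3,0,26,0,0,-0.3,0,26,0,0,-0.3,0,26,0,0,-0.3,0,26,0,0,-0.3,0,26,0,0,-0.3,0]' 60
python3 - <<'E'
from h import *
print('nose',arm.nose_length); s=obs()
im,dp=save('wrist','w4.png')
W=R.from_rotvec(s['tool_rot']).as_matrix()
p=cloud('wrist',dp,200,370,200,360); q=(p[:,:3]-s['ee_pos'])@W
f=(np.abs(q[:,0])<.04)&(np.abs(q[:,1])>.012)&(np.abs(q[:,1])<.03)
for lo in np.arange(-.06,.08,.005):
    a=f&(q[:,2]>=lo)&(q[:,2]<lo+.005)
    if a.sum(): print(lo.round(3),a.sum(),q[a][:,:2].mean(0).round(3),np.abs(q[a][:,1]).min().round(4),p[a][:,3:].min(0))
E
```

```text
clock: 4.72
ee_pos: [0.4759, 0.254, 0.1316]
tool_rot: [-0.001, -3.142, 0.0]
contact_force: [-0.0, -0.6, -0.6]
width: 0.304
gripper_force: 0.0
nose 0.017
-0.06 529 [0.008 0.   ] 0.0129 [200. 312.]
-0.055 1027 [ 0.005 -0.   ] 0.0126 [224. 304.]
-0.05 669 [ 0.007 -0.   ] 0.0126 [209. 295.]
-0.045 668 [ 0.007 -0.   ] 0.0127 [211. 289.]
-0.04 601 [ 0.007 -0.   ] 0.0126 [214. 281.]
-0.035 547 [0.007 0.   ] 0.0127 [216. 275.]
-0.03 469 [ 0.007 -0.   ] 0.0127 [219. 269.]
-0.025 320 [ 0.007 -0.   ] 0.0127 [225. 265.]
-0.02 67 [ 0.002 -0.   ] 0.0127 [239. 265.]
0.015 29 [-0.     0.006] 0.012 [263. 242.]
0.02 1 [0.004 0.012] 0.0122 [309. 241.]
0.025 2 [0.004 0.012] 0.012 [308. 235.]
0.03 1 [0.004 0.012] 0.0123 [308. 234.]
0.035 1 [0.004 0.012] 0.0121 [307. 229.]
0.04 1 [0.003 0.012] 0.0123 [307. 228.]
0.045 1 [0.004 0.012] 0.012 [306. 223.]
0.05 3862 [-0.007 -0.   ] 0.012 [237. 200.]
0.055 72 [-0.006  0.002] 0.0141 [239. 202.]
```

View pics/w4.png

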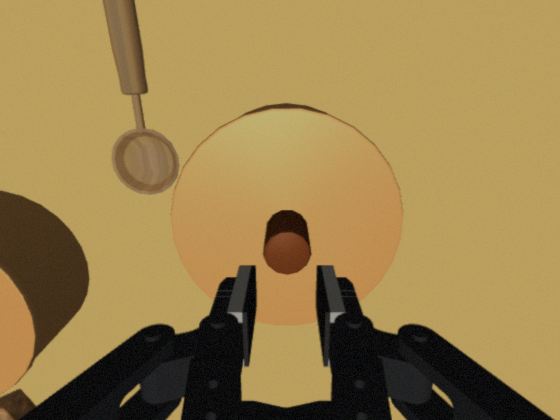

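The fingers are centred on the knob (287,252), but their visible tips end 18 mm behind the reported TCP, not 17 mm ahead of it. That explains the miss above the knob, so the real tips are at about ee_z + 0.018. I'll descend 6.5 cm in two steps and watch the force.

```bash
python3 -m crank '[60,0,0,0,0,60,0,0,0,0,60,0,0,0,0,60,0,0,0.15,0,60,0,0,0.3,0,60,0,0,0.3,0]' 60
python3 -m crank '[60,0,0,0.1,0,60,0,0,0.2,0,60,0,0,0.3,0,60,0,0,0.34,0,60,0,0,0.34,0,60,0,0,0.34,0]'
python3 -m crank '[15,0,0,0,0,15,0,0,0,0,15,0,0,0,0,15,0,0,0,0,15,0,0,0,0,15,0,0,0,0,15,0,0,0,0,15,0,0,0,0,15,0,0,0,0]' 60
```

```text
clock: 5.27
ee_pos: [0.4747, 0.2535, 0.0994]
tool_rot: [-0.001, -3.138, 0.002]
contact_force: [-0.5, -0.1, 0.2]
width: 0.702
gripper_force: 0.0
clock: 5.77
ee_pos: [0.4759, 0.254, 0.0676]
tool_rot: [-0.001, -3.141, 0.0]
contact_force: [0.5, 1.0, -0.0]
width: 0.707
gripper_force: 0.0
clock: 6.52
ee_pos: [0.4763, 0.2541, 0.0683]
tool_rot: [0.001, 3.14, 0.001]
contact_force: [-0.6, -0.0, 6.1]
width: 0.287
gripper_force: 58.8
```

```bash
python3 -m crank '[15,0,0,-0.05,0,15,0,0,-0.15,0,15,0,0,-0.3,0,15,0,0,-0.5,0,15,0,0,-0.7,0,15,0,0,-0.85,0,15,0,0,-0.95,0,15,0,0,-0.95,0]' 60
python3 -m crank '[15,-0.1,-0.05,0,0,15,-0.25,-0.12,0,0,15,-0.45,-0.22,0,0,15,-0.65,-0.32,0,0,15,-0.85,-0.42,0,0,15,-1,-0.5,0,0]'
python3 -m crank '[15,-0.2,-0.1,0,0,15,-0.4,-0.2,0,0,15,-0.6,-0.3,0,0,15,-0.8,-0.4,0,0,15,-0.95,-0.48,0,0,15,-1,-0.5,0,0]'
python3 -m crank '[15,-0.1,-0.04,0,0,15,-0.14,-0.04,0,0,15,-0.14,-0.04,0,0,15,-0.14,-0.04,0,0]'
python3 -c "
from h import *
to(.69,.15,.006)
save('top','t2.png')
im,dp=save('wrist','w5.png')"
```

```text
clock: 7.18
ee_pos: [0.4768, 0.2543, 0.1651]
tool_rot: [0.001, 3.138, 0.002]
contact_force: [0.1, -0.2, -2.9]
width: 0.289
gripper_force: 58.9
clock: 7.68
ee_pos: [0.5782, 0.202, 0.1609]
tool_rot: [-0.003, -3.14, 0.001]
contact_force: [-0.4, -1.3, -2.2]
width: 0.286
gripper_force: 59.0
clock: 8.18
ee_pos: [0.6785, 0.1509, 0.1599]
tool_rot: [-0.005, -3.139, 0.001]
contact_force: [-0.5, -0.2, -2.2]
width: 0.289
gripper_force: 59.0
clock: 8.52
ee_pos: [0.6896, 0.1497, 0.1618]
tool_rot: [-0.001, -3.14, 0.0]
contact_force: [-0.4, 0.5, -1.9]
width: 0.286
gripper_force: 59.0
at [0.6896 0.1497 0.1618] yaw y-axis [ 0.001  1.    -0.   ] shift [-0.006  0.003  1.558] t 8.5167 w 0.28576846951784846 gf 58.97951781749725 F [-0.4  0.5 -1.9]
```

View pics/t2.png

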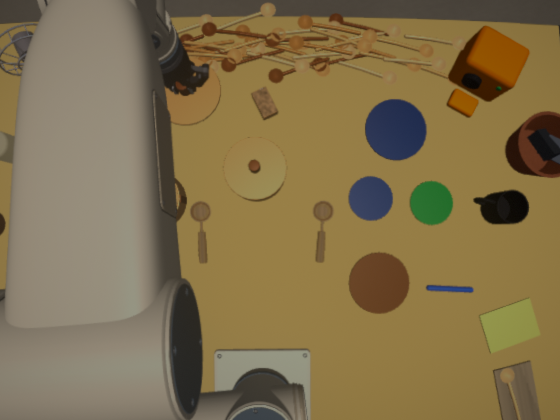

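The arm hides the box; the lid is held over the clear spot at about (188,92). I'll lower it.

```bash
python3 -m crank '[15,0,0,0.1,0,15,0,0,0.25,0,15,0,0,0.45,0,15,0,0,0.65,0,15,0,0,0.85,0,15,0,0,0.95,0,15,0,0,1,0]' 60
python3 -m crank '[15,0,0,0.1,0,15,0,0,0.25,0,15,0,0,0.4,0,15,0,0,0.45,0,15,0,0,0.47,0,15,0,0,0.47,0,15,0,0,0.47,0]'
python3 -m crank '[15,0,0,0.03,0,15,0,0,0.06,0,15,0,0,0.08,0,15,0,0,0.08,0]'
python3 -m crank '[15,0,0,0.01,0,15,0,0,0.02,0,15,0,0,0.02,0]'
```

```text
clock: 9.2
ee_pos: [0.6886, 0.15, 0.0607]
tool_rot: [-0.001, -3.139, 0.0]
contact_force: [-0.8, 0.0, -1.9]
width: 0.28
gripper_force: 59.0
clock: 9.78
ee_pos: [0.6905, 0.1499, 0.0167]
tool_rot: [0.001, 3.14, 0.0]
contact_force: [-0.1, -0.8, -1.5]
width: 0.288
gripper_force: 59.0
clock: 10.12
ee_pos: [0.6896, 0.1498, 0.0072]
tool_rot: [-0.001, -3.141, 0.0]
contact_force: [-0.5, 0.0, -2.0]
width: 0.285
gripper_force: 59.0
clock: 10.37
ee_pos: [0.6898, 0.1498, 0.0055]
tool_rot: [-0.001, -3.141, 0.0]
contact_force: [0.7, -0.3, -1.8]
width: 0.284
gripper_force: 59.0
```

```bash
python3 -m crank '[15,0,0,0.01,0,15,0,0,0.02,0,15,0,0,0.02,0]' 60
python3 -m crank '[15,0,0,0.01,0,15,0,0,0.02,0,15,0,0,0.02,0]'
```

```text
clock: 10.62
ee_pos: [0.69, 0.1498, 0.0044]
tool_rot: [0.001, 3.141, 0.0]
contact_force: [-2.2, -1.3, 3.2]
width: 0.288
gripper_force: 59.6
clock: 10.87
ee_pos: [0.6901, 0.1498, 0.0044]
tool_rot: [0.001, 3.139, 0.0]
contact_force: [-8.6, -1.1, 16.9]
width: 0.291
gripper_force: 61.1
```

```bash
python3 -m crank '[15,0,0,-0.02,0,15,0,0,-0.02,0,60,0,0,-0.02,0,60,0,0,-0.02,0,60,0,0,-0.02,0,60,0,0,-0.02,0,60,0,0,-0.02,0,60,0,0,-0.1,0,60,0,0,-0.3,0,60,0,0,-0.6,0,60,0,0,-0.9,0,60,0,0,-1,0]' 60
python3 -m crank '[60,0,0,-0.4,0,60,0,0,-0.8,0,60,0,0,-1,0,60,0.3,0.15,-1,0,60,0.7,0.35,-1,0,60,1,0.5,-1,0,60,1,0.5,-1,0]'
python3 -m crank '[60,0.3,0.15,0,0,60,0.7,0.35,0,0,60,1,0.54,0,0,60,1,0.54,0,0,60,1,0.54,0,0]'
python3 -c "
from h import *
to(.476,.254,.2);obs()
im,dp=save('wrist','w6.png')
for r in arm.find_in('wrist','stamp'): print(np.round(r['xyz'],3),r['conf'])"
```

```text
clock: 11.87
ee_pos: [0.6915, 0.15, 0.1072]
tool_rot: [0.001, 3.135, 0.001]
contact_force: [0.7, -0.1, 0.8]
width: 0.703
gripper_force: 0.0
clock: 12.45
ee_pos: [0.5845, 0.2024, 0.2031]
tool_rot: [0.003, -3.14, -0.001]
contact_force: [1.0, -0.3, 1.3]
width: 0.707
gripper_force: 0.0
clock: 12.87
ee_pos: [0.4885, 0.255, 0.2028]
tool_rot: [-0.003, 3.14, 0.001]
contact_force: [0.5, 1.2, 0.4]
width: 0.703
gripper_force: 0.0
at [0.4885 0.255  0.2028] yaw y-axis [-0.002  1.     0.   ] shift [ 0.125 -0.01   0.028] t 12.8667 w 0.7026738626218609 gf 0.0 F [0.5 1.2 0.4]
```

View pics/w6.png

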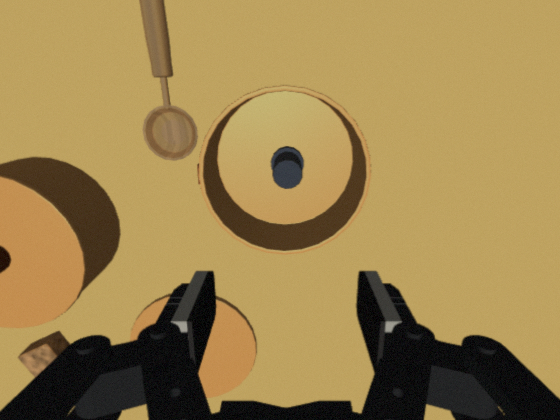

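The open box B holds the dark, bluish-black steel stamp at (287,170), and lid B lies flat at (195,345). So the brass stamp is in box A, and I go to its lid.

```bash
python3 -m crank '[60,-0.1,-0.35,0,0,60,-0.2,-0.7,0,0,60,-0.2,-1,0,0,60,-0.2,-1,0,0]'
python3 -m crank '[60,-0.1,-0.4,0,0,60,-0.2,-0.8,0,0,60,-0.2,-1,0,0,60,-0.2,-1,0,0]'
python3 -m crank '[60,-0.1,-0.3,0,0,60,-0.14,-0.44,0,0,60,-0.14,-0.44,0,0,60,-0.14,-0.44,0,0]'
python3 -c "
from h import *
to(.542,.011,.067);obs()
im,dp=save('wrist','w7.png')
p=cloud('wrist',dp,220,350,120,260);k=p[(p[:,2]>.1)&(p[:,2]<.13)];print(len(k),((k.max(0)+k.min(0))/2).round(4));k=p[(p[:,2]>.112)&(p[:,2]<.12)];print(np.median(k,0).round(4))
"
```

```text
clock: 13.3
ee_pos: [0.5113, 0.1491, 0.2013]
tool_rot: [-0.009, -3.141, 0.003]
contact_force: [1.0, 0.2, 0.6]
width: 0.701
gripper_force: 0.0
clock: 13.63
ee_pos: [0.531, 0.0497, 0.2012]
tool_rot: [-0.009, -3.141, 0.001]
contact_force: [-1.0, 0.0, 0.1]
width: 0.702
gripper_force: 0.0
clock: 13.97
ee_pos: [0.5442, 0.0092, 0.2013]
tool_rot: [-0.005, -3.141, -0.001]
contact_force: [-0.5, -0.3, -0.1]
width: 0.704
gripper_force: 0.0
at [0.5442 0.0092 0.2013] yaw y-axis [0.003 1.    0.   ] shift [0.021 0.017 1.343] t 13.9667 w 0.7043510715164832 gf 0.0 F [-0.5 -0.3 -0.1]
1128 [5.431e-01 1.180e-02 1.090e-01 2.895e+02 2.050e+02]
[5.427e-01 1.210e-02 1.157e-01 2.900e+02 2.070e+02]
```

```bash
python3 -m crank '[60,0.02,0.03,0.2,0,60,0.02,0.03,0.6,0,60,0.02,0.03,0.9,0,60,0.02,0.03,0.9,0,60,0.02,0.03,0.9,0]' 60
python3 -m crank '[60,0,0,0.15,0,60,0,0,0.3,0,60,0,0,0.4,0,60,0,0,0.42,0,60,0,0,0.42,0,15,0,0,0.42,0,15,0,0,0.42,0,15,0,0,0.42,0,15,0,0,0.42,0,15,0,0,0.42,0,15,0,0,0.42,0,15,0,0,0.42,0]'
python3 -m crank '[15,0,0,0,0,15,0,0,0,0,15,0,0,0,0]'
```

```text
clock: 14.43
ee_pos: [0.5409, 0.0139, 0.1113]
tool_rot: [0.0, -3.139, -0.001]
contact_force: [0.3, 0.4, 0.6]
width: 0.698
gripper_force: 0.0
clock: 15.43
ee_pos: [0.5423, 0.0129, 0.0708]
tool_rot: [0.001, 3.14, -0.0]
contact_force: [-1.4, 0.4, 5.9]
width: 0.282
gripper_force: 58.6
clock: 15.68
ee_pos: [0.5423, 0.0129, 0.0708]
tool_rot: [0.001, 3.14, -0.0]
contact_force: [-1.4, 0.8, 4.9]
width: 0.283
gripper_force: 58.6
```

```bash
python3 -m crank '[15,0,0,-0.05,0,15,0,0,-0.15,0,15,0,0,-0.3,0,15,0,0,-0.5,0,15,0,0,-0.7,0,15,0,0,-0.85,0,15,0,0,-0.95,0,15,0,0,-0.95,0]' 60
python3 -m crank '[15,-0.07,-0.08,0,0,15,-0.2,-0.22,0,0,15,-0.4,-0.43,0,0,15,-0.6,-0.65,0,0,15,-0.75,-0.83,0,0,15,-0.85,-0.93,0,0]'
python3 -m crank '[15,-0.15,-0.16,0,0,15,-0.35,-0.4,0,0,15,-0.5,-0.56,0,0,15,-0.6,-0.66,0,0,15,-0.63,-0.7,0,0,15,-0.63,-0.7,0,0,15,-0.63,-0.7,0,0]'
python3 -m crank '[15,0,0,0.1,0,15,0,0,0.25,0,15,0,0,0.45,0,15,0,0,0.65,0,15,0,0,0.85,0,15,0,0,0.95,0,15,0,0,1,0]'
python3 -m crank '[15,0,0,0.1,0,15,0,0,0.25,0,15,0,0,0.4,0,15,0,0,0.45,0,15,0,0,0.47,0,15,0,0,0.47,0,15,0,0,0.47,0]'
python3 -m crank '[15,0,0,0.02,0,15,0,0,0.03,0,15,0,0,0.04,0,15,0,0,0.04,0]'
```

```text
clock: 16.35
ee_pos: [0.5427, 0.0128, 0.1673]
tool_rot: [0.001, 3.138, -0.001]
contact_force: [-0.2, -0.0, -2.2]
width: 0.289
gripper_force: 58.9
clock: 16.85
ee_pos: [0.6278, -0.0828, 0.1626]
tool_rot: [-0.003, -3.139, -0.0]
contact_force: [-0.4, 0.6, -1.3]
width: 0.283
gripper_force: 59.1
clock: 17.43
ee_pos: [0.689, -0.1501, 0.1635]
tool_rot: [-0.002, -3.14, -0.001]
contact_force: [0.3, 1.0, -1.8]
width: 0.284
gripper_force: 59.1
clock: 18.02
ee_pos: [0.6883, -0.1491, 0.0628]
tool_rot: [0.0, -3.139, -0.002]
contact_force: [0.6, -0.2, -1.5]
width: 0.284
gripper_force: 59.1
clock: 18.6
ee_pos: [0.6902, -0.1503, 0.0188]
tool_rot: [0.001, 3.14, -0.001]
contact_force: [0.2, -0.1, -2.5]
width: 0.288
gripper_force: 59.1
clock: 18.93
ee_pos: [0.6896, -0.1502, 0.0137]
tool_rot: [0.001, 3.141, -0.0]
contact_force: [-0.0, -0.0, -1.8]
width: 0.286
gripper_force: 59.1
```

```bash
python3 -m crank '[15,0,0,0.02,0,15,0,0,0.04,0,15,0,0,0.05,0,15,0,0,0.05,0]' 60
python3 -m crank '[15,0,0,0.01,0,15,0,0,0.02,0,15,0,0,0.02,0]'
```

```text
clock: 19.27
ee_pos: [0.6894, -0.1501, 0.0082]
tool_rot: [-0.001, -3.141, -0.0]
contact_force: [-0.3, -0.7, -1.8]
width: 0.286
gripper_force: 59.1
clock: 19.52
ee_pos: [0.6897, -0.1502, 0.007]
tool_rot: [0.001, 3.141, -0.0]
contact_force: [-0.5, 0.2, 0.5]
width: 0.286
gripper_force: 59.3
```

```bash
python3 -m crank '[15,0,0,0,0,60,0,0,0,0,60,0,0,0,0,60,0,0,0,0,60,0,0,0,0,60,0,0,0,0,60,0,0,-0.1,0,60,0,0,-0.3,0,60,0,0,-0.6,0,60,0,0,-0.9,0,60,0,0,-1,0]' 60
python3 -m crank '[60,0,0,-0.4,0,60,0,0,-0.8,0,60,0,0,-0.9,0,60,0.3,0.3,-0.9,0,60,0.6,0.6,-0.9,0,60,0.8,0.9,-0.9,0,60,0.8,0.9,-0.9,0]'
python3 -m crank '[60,0.3,0.3,0,0,60,0.5,0.55,0,0,60,0.67,0.72,0,0,60,0.67,0.72,0,0,60,0.67,0.72,0,0]'
python3 -c "
from h import *
to(.5425,.012,.2);obs()
im,dp=save('wrist','w8.png')
for r in arm.find_in('wrist','stamp'): print(np.round(r['xyz'],3),r['conf'])
p=cloud('wrist',dp,230,350,100,250);k=p[(p[:,2]>.03)&(p[:,2]<.066)&(np.hypot(p[:,0]-.5425,p[:,1]-.012)<.04)];print(len(k),((k.max(0)+k.min(0))/2).round(4));k=k[k[:,2]>.055];print(len(k),k.mean(0).round(4))
"
```

```text
clock: 20.43
ee_pos: [0.6912, -0.1507, 0.1124]
tool_rot: [0.001, 3.136, -0.003]
contact_force: [0.4, -0.1, 1.7]
width: 0.704
gripper_force: 0.0
clock: 21.02
ee_pos: [0.6059, -0.0556, 0.1983]
tool_rot: [0.003, -3.141, -0.002]
contact_force: [1.9, -0.2, 1.2]
width: 0.705
gripper_force: 0.0
clock: 21.43
ee_pos: [0.5423, 0.0127, 0.1978]
tool_rot: [-0.001, 3.14, -0.0]
contact_force: [0.6, 0.3, 0.3]
width: 0.697
gripper_force: 0.0
at [0.5423 0.0127 0.1978] yaw y-axis [-0.001  1.    -0.   ] shift [-0.002 -0.007 -0.022] t 21.4333 w 0.6974322785087251 gf 0.0 F [0.6 0.3 0.3]
874 [5.433e-01 8.000e-03 4.580e-02 2.805e+02 1.865e+02]
701 [5.428000e-01 7.900000e-03 5.960000e-02 2.801355e+02 1.894750e+02]
```

View pics/w8.png

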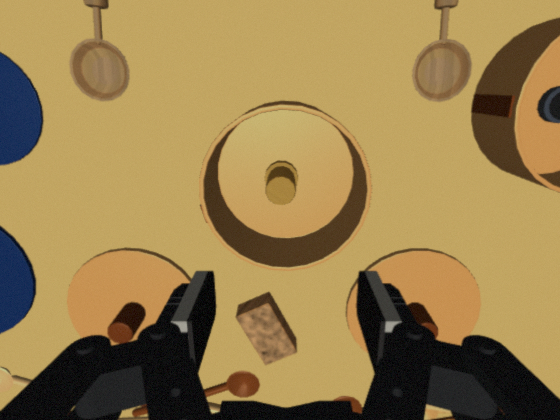

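The wrist view shows the brass stamp at (281,188) in box A, with both lids flat with their knobs up behind the fingers and the blue mats at the left edge. I'll descend on the stamp.

```bash
python3 -m crank '[50,0,-0.05,0.1,0,50,0,-0.05,0.4,0,50,0,-0.05,0.7,0,50,0,-0.05,0.9,0,50,0,-0.05,1,0,50,0,-0.05,1,0,50,0,-0.05,1,0]' 50
python3 -m crank '[50,0,0,0.2,0,50,0,0,0.4,0,50,0,0,0.5,0,50,0,0,0.5,0,50,0,0,0.5,0]'
python3 -m crank '[50,0,0,0.1,0,50,0,0,0.2,0,50,0,0,0.28,0,50,0,0,0.28,0,50,0,0,0.28,0]'
python3 -c "
from h import *
to(.5428,.0079,.018)"
```

```text
clock: 22.12
ee_pos: [0.5431, 0.0063, 0.0965]
tool_rot: [-0.002, -3.141, -0.0]
contact_force: [-0.9, -0.4, -0.8]
width: 0.584
gripper_force: 0.0
clock: 22.53
ee_pos: [0.5432, 0.0068, 0.0475]
tool_rot: [0.001, 3.141, -0.0]
contact_force: [0.4, 0.1, -0.6]
width: 0.588
gripper_force: 0.0
clock: 22.95
ee_pos: [0.5423, 0.007, 0.0181]
tool_rot: [-0.001, -3.14, -0.0]
contact_force: [0.2, -0.6, 0.8]
width: 0.584
gripper_force: 0.0
at [0.5423 0.007  0.0181] yaw y-axis [0.001 1.    0.   ] shift [-0.005  0.009  0.001] t 22.95 w 0.584401482328471 gf 0.0 F [ 0.2 -0.6  0.8]
```

```bash
python3 -m crank '[35,0,0.01,0,0,35,0,0.01,0,0,28,0,0.01,0,0,28,0,0.01,0,0,15,0,0.01,0,0,15,0,0.01,0,0,15,0,0.01,0,0,15,0,0.01,0,0,15,0,0.01,0,0,15,0,0.01,0,0]' 50
python3 -m crank '[15,0,0,-0.03,0,15,0,0,-0.06,0,15,0,0,-0.1,0,15,0,0,-0.1,0]'
```

```text
clock: 23.78
ee_pos: [0.5429, 0.008, 0.0191]
tool_rot: [0.001, 3.141, 0.0]
contact_force: [-1.4, 1.3, 5.2]
width: 0.284
gripper_force: 48.9
clock: 24.12
ee_pos: [0.543, 0.0078, 0.0293]
tool_rot: [0.001, 3.141, -0.0]
contact_force: [-0.2, -0.8, -2.3]
width: 0.285
gripper_force: 49.1
```

```bash
python3 -m crank '[15,0,0,-0.1,0,15,0,0,-0.25,0,15,0,0,-0.45,0,15,0,0,-0.65,0,15,0,0,-0.85,0,15,0,0,-0.97,0,15,0,0,-1,0,15,0,0,-1,0]' 50
python3 -m crank '[15,0.03,-0.1,0,0,15,0.07,-0.3,0,0,15,0.11,-0.5,0,0,15,0.15,-0.7,0,0,15,0.2,-0.9,0,0,15,0.22,-1,0,0]'
python3 -m crank '[15,0.04,-0.2,0,0,15,0.1,-0.4,0,0,15,0.14,-0.6,0,0,15,0.18,-0.8,0,0,15,0.2,-0.95,0,0,15,0.21,-1,0,0]'
python3 -m crank '[15,0.04,-0.2,0,0,15,0.1,-0.4,0,0,15,0.16,-0.6,0,0,15,0.2,-0.72,0,0,15,0.2,-0.74,0,0,15,0.2,-0.74,0,0,15,0.2,-0.74,0,0]'
python3 -c "
from h import *
to(.48,-.266,.0171)
a,dp=save('wrist','w9.png');save('top','t3.png')
b,g,r=[a[:,:,i].astype(int) for i in (2,1,0)]
n,l,st,ce=cv2.connectedComponentsWithStats(((b>50)&(b>r*1.5)&(b>g*1.3)).astype(np.uint8));obs()
for i in range(1,n):
    if st[i,4]>800: print(st[i],ce[i].round(1),world('wrist',*ce[i],z=.004).round(3),world('wrist',st[i,0],ce[i][1],z=.004).round(3),world('wrist',st[i,0]+st[i,2],ce[i][1],z=.004).round(3))
"
```

```text
clock: 24.78
ee_pos: [0.5431, 0.0079, 0.1298]
tool_rot: [0.001, 3.14, -0.0]
contact_force: [-0.1, -0.3, -1.8]
width: 0.282
gripper_force: 49.2
clock: 25.28
ee_pos: [0.5194, -0.0941, 0.1275]
tool_rot: [-0.003, -3.139, -0.0]
contact_force: [-0.3, 0.5, -1.4]
width: 0.287
gripper_force: 49.4
clock: 25.78
ee_pos: [0.4988, -0.1939, 0.1278]
tool_rot: [-0.004, -3.14, -0.0]
contact_force: [-0.4, -1.4, -1.8]
width: 0.285
gripper_force: 49.5
clock: 26.37
ee_pos: [0.4795, -0.2653, 0.1284]
tool_rot: [-0.001, -3.141, -0.001]
contact_force: [-0.2, 0.4, -1.8]
width: 0.287
gripper_force: 49.5
at [ 0.4795 -0.2653  0.1284] yaw y-axis [0.001 1.    0.001] shift [-0.005 -0.008  1.113] t 26.3667 w 0.2869554838096213 gf 49.539543986320496 F [-0.2  0.4 -1.8]
[  215   125   136   126 12644] [282.1 185.3] [ 0.473 -0.268  0.004] [ 0.473 -0.321  0.004] [ 0.473 -0.213  0.004]
[ 140  299   77   35 1453] [184.  314.8] [ 0.592 -0.356  0.004] [ 0.592 -0.395  0.004] [ 0.592 -0.326  0.004]
[ 243  329   51   78 2735] [268.4 372.5] [ 0.656 -0.281  0.004] [ 0.656 -0.305  0.004] [ 0.656 -0.257  0.004]
```

```bash
python3 -m crank '[15,0,0,0.1,0,15,0,0,0.3,0,15,0,0,0.55,0,15,0,0,0.75,0,15,0,0,0.9,0,15,0,0,1,0,15,0,0,1,0,15,0,0,1,0]' 50
python3 -m crank '[15,0,0,0.03,0,15,0,0,0.06,0,15,0,0,0.08,0,15,0,0,0.08,0]'
python3 -m crank '[15,0,0,0.01,0,15,0,0,0.02,0,15,0,0,0.02,0]'
```

```text
clock: 27.13
ee_pos: [0.4795, -0.2656, 0.0285]
tool_rot: [-0.001, -3.141, -0.001]
contact_force: [-0.0, 0.1, -2.0]
width: 0.285
gripper_force: 49.5
clock: 27.47
ee_pos: [0.4795, -0.266, 0.0207]
tool_rot: [0.001, 3.141, -0.0]
contact_force: [-0.5, 0.4, -0.9]
width: 0.288
gripper_force: 49.5
clock: 27.72
ee_pos: [0.4795, -0.266, 0.0186]
tool_rot: [0.001, 3.142, 0.0]
contact_force: [-0.1, 0.4, -1.2]
width: 0.285
gripper_force: 49.5
```

```bash
python3 -m crank '[15,0,0,0.01,0,15,0,0,0.015,0,15,0,0,0.015,0]' 50
python3 -m crank '[15,0,0,0.01,0,15,0,0,0.01,0,15,0,0,0.01,0]'
```

```text
clock: 27.97
ee_pos: [0.4795, -0.266, 0.0172]
tool_rot: [0.001, 3.142, -0.0]
contact_force: [0.5, -0.1, -2.2]
width: 0.287
gripper_force: 49.6
clock: 28.22
ee_pos: [0.4797, -0.2661, 0.0171]
tool_rot: [0.001, 3.141, -0.001]
contact_force: [-2.6, 3.0, 8.9]
width: 0.286
gripper_force: 50.7
```

```bash
python3 -m crank '[15,0,0,-0.01,0,15,0,0,-0.01,0,30,0,0,-0.01,0,30,0,0,-0.01,0,60,0,0,-0.01,0,60,0,0,-0.01,0,60,0,0,-0.01,0,60,0,0,-0.01,0,60,0,0,-0.2,0,60,0,0,-0.5,0,60,0,0,-0.8,0,60,0,0,-1,0]' 20
python3 -m crank '[60,0,0,-0.4,0,60,0,0,-0.8,0,60,0,0,-0.9,0,60,0,0,-0.9,0,60,0,0,-0.9,0,60,0,0,-0.9,0]'
python3 -c "
from h import *
to(.48,-.266,.2);obs()
a,dp=save('wrist','w10.png')
for n in('stamp','lid_1','mat'):
  for r in arm.find_in('wrist',n): print(n,np.round(r['xyz'],3),r['conf'])
p=cloud('wrist',dp,200,370,110,265);k=p[(p[:,2]>.05)&(p[:,2]<.07)];print('stamp top',len(k),k.mean(0).round(4),(k.max(0)-k.min(0)).round(3))
b,g,r=[a[:,:,i].astype(int) for i in (2,1,0)]
n,l,st,ce=cv2.connectedComponentsWithStats(((b>50)&(b>r*1.5)&(b>g*1.3)).astype(np.uint8))
for i in range(1,n):
  if st[i,4]>800: print(st[i],world('wrist',st[i,0]+st[i,2]/2,st[i,1]+st[i,3]/2,z=.004).round(3))
"
```

```text
clock: 29.22
ee_pos: [0.4799, -0.2663, 0.1187]
tool_rot: [0.001, 3.14, -0.002]
contact_force: [1.5, 0.3, -0.4]
width: 0.705
gripper_force: 0.0
clock: 29.72
ee_pos: [0.479, -0.2657, 0.2048]
tool_rot: [-0.001, -3.14, -0.002]
contact_force: [0.3, -0.0, -0.5]
width: 0.7
gripper_force: 0.0
at [ 0.479  -0.2657  0.2048] yaw y-axis [0.001 1.    0.001] shift [-0.01  -0.003  0.048] t 29.7167 w 0.700249587176519 gf 0.0 F [ 0.3 -0.  -0.5]
stamp [ 0.476 -0.262  0.061] 0.59
lid_1 [ 0.686 -0.189  0.013] 0.58
mat [ 0.644 -0.317  0.007] 0.9
mat [ 0.335 -0.286  0.004] 0.79
mat [ 0.464 -0.421  0.003] 0.58
mat [ 0.472 -0.268  0.004] 0.57
stamp top 689 [ 4.792000e-01 -2.663000e-01  5.740000e-02  2.849419e+02  1.868433e+02] [2.5e-02 2.4e-02 1.0e-02 2.8e+01 2.9e+01]
[ 230  118  108  107 7860] [ 0.478 -0.267  0.004]
[ 157  260  136  117 8509] [ 0.648 -0.335  0.004]
```

The stamp stands upright on the mat: its top is at 0.057 m (0.058 expected) and its axis is within 2 mm of the mat's centre. Handing in.

```bash
python3 -c "
from station import arm
print(arm.close_job())"
```

```text
the job is handed in; nothing more can be done
None
```

The job is handed in, with no verdict returned: the brass stamp was measured standing upright within about 2 mm of the small blue mat's centre, and both lids lay flat on the bench, knob up, when last seen.

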